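Rock a stuck plug-in relay out of its socket

TASK

The red-capped relay on the prototype board is stuck tight in its socket and has to come out. Take hold of it and rock it side to side, first over towards the green terminal strip and then over towards the orange one, as often as needed until it works loose; do not yank it straight up, as that lifts the whole board on its springs. Finish holding the relay still and upright in the gripper just clear above its socket, with the other relay still plugged in and everything else left where it was.

Things in the scene. Friction and masses are not known exactly. Their poses are not given: they have to be found in the camera images.
- base: aluminium base plate, 240 x 150 x 8 mm, fixed to the bench; origin at the centre of its underside, z up. On it a blue circuit board, 200 x 130 mm (top 20 mm above the bench) with two black relay sockets in a row along the base's x, a green terminal strip (14 wide, 10 high) along y = +48 mm and an orange one along y = -48 mm
- board (a joint): lift of the board off its seat on the base, m; 0 seated. Springs hold it down: it starts to lift at 21 N of net upward pull and is 4 mm up (the most allowed) at 23 N. A seated relay pulled straight up needs 26 to 39 N; rocked so that one side of its foot slides up while the other stays or slides down a little, it needs little net pull
- socket_near (a point): centre of the socket nearer the robot, level with its rim; at x = -45 mm, y = 0 in the base's frame. Each socket is 46 mm (x) by 58 mm (y), 10 mm high, rim 30 mm above the bench, open in the middle; in it two sprung brass bars squeeze the relay's foot on its +y and -y sides, 8 mm above the board, with about 27 N each
- socket_far (a point): centre of the socket farther from the robot, level with its rim; at x = +45 mm, y = 0 in the base's frame
- red_relay_center (a point): centre of the stuck relay's housing: grey with a red cap, 30 mm (x) by 36 mm (y) by 52 mm high, plugged into either socket with its axes along the base's; 65 to 125 g. Grip its +y and -y faces (36 mm apart) on the upper half; rocking turns it about its x axis, and 8 degrees each way is enough. The housing's lower edge is 4 mm above the socket rim when seated
- red_relay_foot (a point): centre of the underside of the relay's black foot, 20 mm (x) by 26 mm (y) by 14 mm high, 40 mm below the centre of its housing; when seated it stands on the board, 10 mm below the socket rim and 20 mm above the bench. It is past the contact bars and the rim once it has risen 10 to 12 mm
- red_relay_top (a point): centre of the top of the stuck relay, 26 mm above the centre of its housing
- white_relay_center (a point): the other relay, of the same shape and size but with a white cap, plugged into the other socket; the point is the centre of its housing. To be left alone
- screwdriver_center (a point): the middle of a yellow-handled screwdriver, 170 mm long, lying on the bench at the orange side of the base plate; to be left alone
- tape_center (a point): the centre of a roll of tan tape, 90 mm across and 19 mm high, lying flat on the bench at the green side of the base plate; to be left alone

How it is judged:
By the outcome, as a careful person would: the job done as asked, in the order asked, and still so for the second after the job is handed in, while the arm keeps its last pose, push and grip.
It also fails if it takes over 42 s, if anything falls off the work surface, if the arm or the gripper's body presses on something with over 40 N, if the wrist force passes 120 N, or if a joint passes its speed limit or range.

ROBOT

A 6-joint arm with a two-finger parallel gripper is mounted at the origin on the work surface. World frame = base frame: x ahead of the robot, y to its left, z up, the work surface at z = 0. Lengths are in m, angles in rad, forces in N, time in s.
With the tool pointing down it reaches from about 0.325 to 0.775 m from the base axis. Payload 9.3 kg.
Tool frame: the origin (TCP) lies between the finger pads; the fingertips stand 25 mm ahead of it and the grasp point (between the pads) lies 6 mm ahead of it (finger_overhang is the distance from the TCP to the fingertips, in m); z points along the fingers, y is the line along which they close (so a half turn about z gives the same grasp; the last joint's range is limited). The gripper opens to 85 mm and grips with 20 to 120 N. Pads are 22 mm wide; open, the fingers measure 114 mm over their backs; the gripper's body (76 mm by 85 mm) begins 54 mm behind the grasp point. The pads swing forward as they close: fully open they stand 13 mm farther back than shut.
Start: joints at [1.141, 0.259, 0.021, 1.334, 0, 1.418], TCP at [0.15, 0.529, 0.256] pointing down, gripper open.
Joint ranges: [-3.04, 3.04], [-0.91, 1.82], [-1.04, 1.36], [-1.92, 1.95], [-1.52, 1.45], [-3.14, 3.14]. Speed limits (rad/s): [2.22, 2.22, 2.79, 3.14, 3.14, 3.14].

INTERFACE

Orientations are given as [roll, pitch, yaw] about the fixed x, y, z axes, in that order (R = Rz(yaw) Ry(pitch) Rx(roll)).
In Python, from rig import observe, grab_frame, hand_in, finger_overhang gives the robot as it stands.
- The arm moves only by the tool drive_tool, never from a script. Its argument "steps" is a list that holds one entry, the list of rows, each a list of 7 numbers: the closure in counts, from 0 (fully open) to 255 (shut), then the shift along the world's x, y, z in m, then the turn, a rotation vector about the world's x, y, z in degrees. In form: [[[fingers, x, y, z, rx, ry, rz], ...]]. A call has exactly 8 rows; each row is the pose to reach, as a shift and turn from the pose commanded when the call began; what a row does not reach only later rows make up. A row lasts 1/12 s, in which the tool goes at most 41.7 mm and 7.16 degrees, less where a joint would pass 70% of its speed; a pose out of reach is approached as far as the arm can. A call with a gripper value outside its range is refused whole. The fingers move at their own pace and stop on an object; "squeeze" is the grip in N (left out, the last holds). Time passes only in rows, so rows that repeat a pose let the fingers close, or fill a call up. It gives the time, the measured TCP pose, the force, the opening and the grip force at its end, in the units of the state.
- observe(): the state, without advancing time (a new reading comes with each control period).
- grab_frame(name): name is "side" or "top" or "wrist"; returns a dict with "frame" (480x640x3 uint8, red, green, blue), "camera_matrix" (3x3 intrinsics, pixels), "extrinsics" (4x4, takes a point from world to camera coordinates). Camera axes: x right, y up, looking along -z (the intrinsics and any distortion apply to the point x, -y, -z); pixel columns grow to the right and rows downward; lengths in m; the calibration is good to about 2 mm. A picture is of the moment at which its call begins. There is no depth.
- hand_in(): hands the job in; it is judged then, once.
The state is a dict: "time_s": time; "joint_pos": joint angles; "joint_vel": joint speeds; "tau": joint torques, N m; "position": TCP position; "ee_rot": TCP orientation; "ft_force": force on the tool from outside, world axes, zero at the start; "torque": the same for the moment, N m; "gripper_width": opening from 0.0 (shut) to 1.0 (fully open); "grasp_force": force on a finger pad.
Only numpy, scipy, OpenCV 4.12 (cv2) and the standard library are available. Lean on these libraries where they do the work, as an engineer would, in place of code of your own. Each camera call takes 0.05 s, during which the arm holds its last target. There are 200 camera calls.

## Working session

There is one attempt and no reset: what is moved stays moved. The work goes in short steps, Python scripts to look and compute and a tool call to move; the robot and the scene stay as the last step left them, time stands still between calls to the robot, and variables do not carry over. Pictures are saved under pics/ and viewed, at most 10 in all, crops included, and the job is handed in when it is done.

Besides the shell and the picture viewer there is one more tool, called after "Request:" as name([rows], argument=value, ...), one row to a line, values as JSON. drive_tool: Moves the arm, as the interface text tells. Its arguments: {"type":"object","properties":{"steps":{"type":"array","items":{"type":"array","items":{"type":"array","items":{"type":"number"}}}},"squeeze":{"type":"number"}},"required":["steps"]}

```bash
mkdir -p pics; python3 - <<'E'
from rig import *
import cv2,numpy as np
s=observe();print({k:np.round(v,3).tolist() for k,v in s.items()})
for n in("side","top"):
    f=grab_frame(n);cv2.imwrite(f"pics/{n}0.png",f["frame"][:,:,::-1]);np.savez(f"{n}0.npz",**f)
    print(n,f["camera_matrix"],np.round(f["extrinsics"],3),[k for k in f])
E
```

```text
{'time_s': 0.0, 'joint_pos': [1.141, 0.259, 0.021, 1.334, -0.0, 1.418], 'joint_vel': [-0.0, 0.002, 0.001, 0.0, 0.001, -0.001], 'tau': [0.001, -55.565, 34.453, 0.014, -0.0, -0.0], 'position': [0.15, 0.529, 0.256], 'ee_rot': [-3.14, -0.0, 2.865], 'ft_force': [-0.502, 0.547, -0.171], 'torque': [0.03, 0.016, 0.004], 'grasp_force': 0.0, 'gripper_width': 1.001}
side [[491.20869807   0.         317.50083278]
 [  0.         491.20869807 241.42276984]
 [  0.           0.           1.        ]] [[-0.655 -0.756  0.004  0.426]
 [ 0.575 -0.495  0.651 -0.361]
 [-0.49   0.428  0.759 -0.592]
 [ 0.     0.     0.     1.   ]] ['frame', 'camera_matrix', 'extrinsics']
top [[623.65825552   0.         316.20411041]
 [  0.         623.65825552 242.83363491]
 [  0.           0.           1.        ]] [[ 0.009 -1.    -0.004  0.059]
 [ 0.988  0.008  0.151 -0.563]
 [-0.151 -0.005  0.988 -0.985]
 [ 0.     0.     0.     1.   ]] ['frame', 'camera_matrix', 'extrinsics']
```

View pics/top0.png

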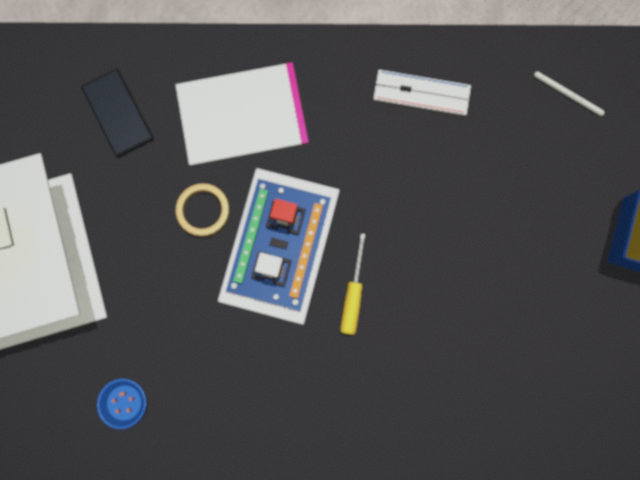

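View pics/side0.png

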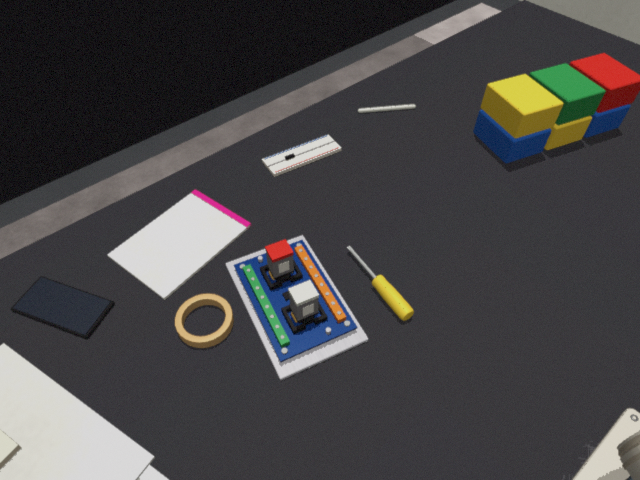

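The top view shows the red cap at about (283,212) in the far socket and the white cap at (269,265). The green strip is on the left (+y) and the orange on the right, and the base is turned slightly clockwise. The side view has the red cap at (279,250).

```bash
cat > h.py <<'E'
import numpy as np,cv2
def ray(f,px):
    K,E=f["camera_matrix"],f["extrinsics"];R,t=E[:3,:3],E[:3,3]
    d=np.linalg.inv(K)@[px[0],px[1],1];d=R.T@(d*[1,-1,-1]);return -R.T@t,d/np.linalg.norm(d)
def plane(f,px,z):
    c,d=ray(f,px);return c+d*(z-c[2])/d[2]
def tri(rs):
    A=sum(np.eye(3)-np.outer(d,d) for c,d in rs);b=sum((np.eye(3)-np.outer(d,d))@c for c,d in rs)
    p=np.linalg.solve(A,b);return p,max(np.linalg.norm(np.cross(p-c,d)) for c,d in rs)
def proj(f,p):
    q=f["extrinsics"]@np.r_[p,1];q=f["camera_matrix"]@(q[:3]*[1,-1,-1]);return q[:2]/q[2]
H={"red":[(0,140,60),(6,255,255)],"green":[(50,100,60),(80,255,255)],"orange":[(9,150,100),(18,255,255)]}
def blob(f,col,roi):
    x0,y0,x1,y1=roi;h=cv2.cvtColor(f["frame"],cv2.COLOR_RGB2HSV)[y0:y1,x0:x1]
    m=cv2.inRange(h,*map(np.array,H[col]))
    if col=="red": m|=cv2.inRange(h,(174,140,60),(180,255,255))
    m=cv2.morphologyEx(m,cv2.MORPH_CLOSE,np.ones((5,5)))
    c=max(cv2.findContours(m,0,1)[0],key=cv2.contourArea);return c+[x0,y0]
E
python3 - <<'E'
from h import *
T,S=[dict(np.load(n+"0.npz")) for n in("top","side")]
out={}
for col in H:
    r=[]
    for f,roi in((T,(210,160,345,325)),(S,(220,230,370,375))):
        c=blob(f,col,roi);b=cv2.minAreaRect(c);print(col,b);r.append(ray(f,b[0]))
        if f is T and col!="red":
            q=np.array([plane(f,p,.03)[:2] for p in cv2.boxPoints(b)]);e=[q[1]-q[0],q[2]-q[1]];e=max(e,key=np.linalg.norm)
            print("yaw",np.degrees(np.arctan2(e[1],e[0])),np.linalg.norm(e),plane(f,b[0],.03))
        if col=="red":
            s=f["frame"];hv=cv2.cvtColor(s,cv2.COLOR_RGB2HSV)
            print([hv[int(y),int(x)].tolist() for x,y in [b[0],(b[0][0],b[0][1]+6),(b[0][0],b[0][1]+10)]],
              cv2.approxPolyDP(c,3,True)[:,0].tolist())
    out[col]=tri(r);print(col,np.round(out[col][0],4),out[col][1])
E
```

```text
red ((283.3823547363281, 210.97059631347656), (23.525955200195312, 18.675241470336914), 14.03624439239502)
[[2, 154, 214], [3, 154, 213], [2, 144, 154]] [[276, 200], [271, 217], [292, 222], [296, 206]]
red ((280.1849365234375, 249.4931640625), (18.14137840270996, 26.685382843017578), 69.44395446777344)
[[1, 198, 214], [1, 194, 213], [3, 180, 99]] [[285, 239], [265, 246], [272, 261], [295, 251]]
red [0.6067 0.1161 0.0871] 3.2166675358920084e-05
green ((250.47166442871094, 235.84906005859375), (8.51635456085205, 96.15238189697266), 15.945395469665527)
yaw -14.35408330384524 0.16217878043214906 [0.57559007 0.17381362 0.03      ]
green ((265.70001220703125, 305.4000244140625), (88.99549865722656, 9.838699340820312), 63.43495178222656)
green [0.5765 0.1744 0.021 ] 0.0006877793789563284
orange ((315.0, 215.0), (4.0, 4.0), 0.0)
yaw 0.5357062394400545 0.006846220091847093 [0.61194986 0.0662225  0.03      ]
orange ((319.9305725097656, 283.2386169433594), (86.79145812988281, 9.280550003051758), 58.73626708984375)
orange [ 0.6106  0.0549 -0.0525] 0.021076358883605078
```

Request:
drive_tool([
  [[0,0.02,-0.018,-0.004,0,0,0],[0,0.048,-0.043,-0.009,0,0,0],[0,0.076,-0.069,-0.014,0,0,0],[0,0.104,-0.094,-0.02,0,0,0.5],[0,0.132,-0.119,-0.025,0,0,0.5],[0,0.16,-0.145,-0.03,0,0,1],[0,0.188,-0.17,-0.035,0,0,1.4],[0,0.216,-0.195,-0.04,0,0,1.4]],
])

```text
time_s: 0.77
position: [0.3672, 0.3325, 0.2159]
ee_rot: [-3.141, -0.0, 2.89]
ft_force: [-0.6, 1.1, 0.3]
gripper_width: 1.001
grasp_force: 0.0
```

Request:
drive_tool([
  [[0,0.028,-0.025,-0.005,0,0,0],[0,0.056,-0.05,-0.01,0,0,0],[0,0.084,-0.076,-0.015,0,0,0],[0,0.112,-0.101,-0.02,0,0,0],[0,0.14,-0.127,-0.026,0,0,0],[0,0.168,-0.152,-0.032,0,0,0],[0,0.196,-0.177,-0.038,0,0,0],[0,0.216,-0.195,-0.04,0,0,0]],
])

```text
time_s: 1.43
position: [0.5839, 0.1366, 0.1748]
ee_rot: [-3.141, -0.001, 2.888]
ft_force: [0.2, -0.1, -0.3]
gripper_width: 1.002
grasp_force: 0.0
```

```bash
python3 - <<'E'
from rig import *
from h import *
f=grab_frame("wrist");cv2.imwrite("pics/w1.png",f["frame"][:,:,::-1]);np.savez("w1.npz",**f)
s=observe();print(s["position"],s["ee_rot"]);print(proj(f,[.607,.116,.086]),-f["extrinsics"][:3,:3].T@f["extrinsics"][:3,3])
E
```

```text
[0.58666936 0.1341556  0.17430409] [-3.14005660e+00  1.57900291e-04  2.88559687e+00]
[284.26741043 310.07311319] [0.51877336 0.1533896  0.2920315 ]
```

View pics/w1.png

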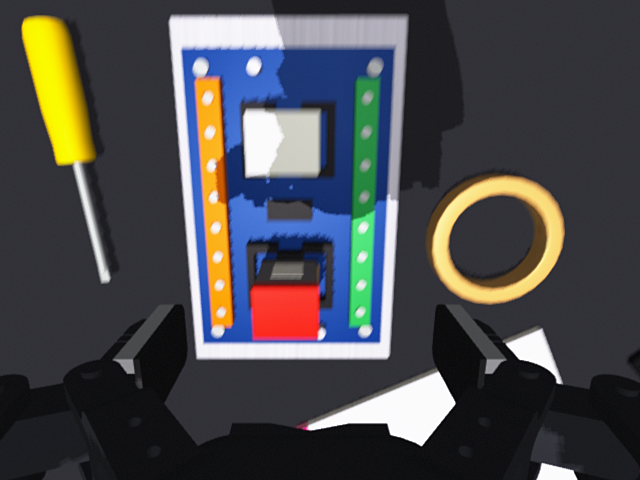

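The wrist view shows the red cap top at about (286,312), close to where the two-view fix projects, with the board aligned to the image to within a few degrees. I'll refine from this view.

```bash
python3 - <<'E'
from rig import *
from h import *
H["orange"]=[(8,150,100),(20,255,255)]
w=dict(np.load("w1.npz"));T=dict(np.load("top0.npz"));S=dict(np.load("side0.npz"))
g=grab_frame("wrist")
for f in(w,g):
    c=blob(f,"red",(200,200,400,400));b=cv2.minAreaRect(c);P=cv2.boxPoints(b)
    q=np.array([plane(f,p,.086)[:2] for p in P]);print("cap",b,np.round(q,4).tolist(),q.mean(0))
    print("3view",tri([ray(w,b[0]),ray(T,(283.3,210.5)),]),tri([ray(w,b[0]),ray(T,(283.3,210.5)),ray(S,(280,249.5))]))
    for col in("green","orange"):
        b=cv2.minAreaRect(blob(f,col,(180,60,400,345)));q=np.array([plane(f,p,.03)[:2] for p in cv2.boxPoints(b)])
        e=max([q[1]-q[0],q[2]-q[1]],key=np.linalg.norm);print(col,np.degrees(np.arctan2(e[1],e[0])),q.mean(0),np.linalg.norm(e))
s=observe();print(s["position"],s["ee_rot"],s["time_s"])
E
```

```text
cap ((285.0, 309.0), (70.0, 54.0), 0.0) [[0.6172, 0.0936], [0.5868, 0.1027], [0.5961, 0.1387], [0.6269, 0.1309]] [0.60677533 0.11647013]
3view (array([0.60804012, 0.11624374, 0.08302725]), np.float64(0.00035274633878621184)) (array([0.60709806, 0.11628412, 0.08635935]), np.float64(0.000752689483399332))
green 165.18950031468984 [0.57769928 0.17309951] 0.16241844964265742
orange -14.227006783896076 [0.55406968 0.08102265] 0.16220379315059377
cap ((289.5, 302.0), (56.0, 69.0), 90.0) [[0.5858, 0.1041], [0.595, 0.1393], [0.6265, 0.1314], [0.617, 0.0948]] [0.60610042 0.11740524]
3view (array([0.6113178 , 0.11715582, 0.06688817]), np.float64(0.00041812234878144035)) (array([0.60604978, 0.11744898, 0.08604998]), np.float64(0.0035812989534063306))
green 164.6098274858844 [0.57587874 0.17394396] 0.16134309949333395
orange -14.253945528370599 [0.55213195 0.08199693] 0.16204930962612413
[0.58469577 0.13594836 0.17454275] [-3.14052774e+00 -1.12625073e-03  2.88528198e+00] 1.5333
```

Request:
drive_tool([
  [[0,0.0125,-0.011,0,0,0,0],[0,0.0245,-0.022,0,0,0,0],[0,0.0245,-0.022,-0.02,0,0,0],[0,0.0245,-0.022,-0.045,0,0,0],[0,0.0245,-0.022,-0.07,0,0,0],[0,0.0245,-0.022,-0.09,0,0,0],[0,0.0245,-0.022,-0.1,0,0,0],[0,0.0245,-0.022,-0.1,0,0,0]],
])

```text
time_s: 2.2
position: [0.6052, 0.1174, 0.074]
ee_rot: [-3.14, -0.004, 2.89]
ft_force: [-0.0, -0.4, 1.0]
gripper_width: 0.998
grasp_force: 0.0
```

Request:
drive_tool([
  [[0,0,0,0,0,0,0],[0,0,0,0,0,0,0],[70,0,0,0,0,0,0],[70,0,0,0,0,0,0],[70,0,0,0,0,0,0],[70,0,0,0,0,0,0],[70,0,0,0,0,0,0],[70,0,0,0,0,0,0]],
], squeeze=20)

```text
time_s: 2.87
position: [0.6068, 0.1171, 0.0764]
ee_rot: [3.142, 0.0, 2.889]
ft_force: [0.8, 0.7, -0.2]
gripper_width: 0.725
grasp_force: 0.0
```

```bash
python3 - <<'E'
from rig import *
from h import *
f=grab_frame("wrist");g=grab_frame("side")
o=np.hstack([f["frame"][100:480,100:500],cv2.resize(g["frame"][200:390,200:390],(380,380),interpolation=2)])
cv2.imwrite("pics/w2.png",o[:,:,::-1]);s=observe();print(s["position"],s["ee_rot"],s["ft_force"],s["gripper_width"],finger_overhang)
b=cv2.minAreaRect(blob(f,"red",(180,200,420,430)));q=[plane(f,p,.086)[:2] for p in cv2.boxPoints(b)];print(b,np.mean(q,0),np.round(q,4))
E
```

```text
[0.60677333 0.11703522 0.07629069] [-3.14156726e+00 -5.22358308e-05  2.88918550e+00] [0.04956126 0.11189798 0.08224633] 0.7239201249241035 0.025
((312.0, 361.5), (101.0, 126.0), 90.0) [0.60619362 0.11764061] [[0.5856 0.1045]
 [0.5945 0.1391]
 [0.6272 0.1321]
 [0.6176 0.0949]]
```

View pics/w2.png

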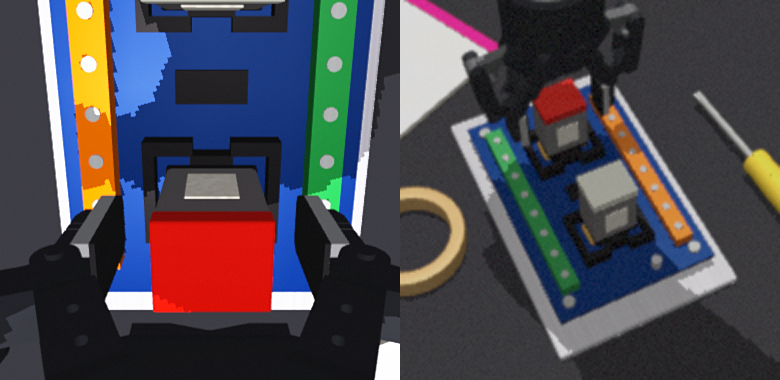

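The relay sits centred between the pads, with equal gaps on both sides and the fingers clear of the strips and socket. I'll close now.

Request:
drive_tool([
  [[255,0,0,0,0,0,0],[255,0,0,0,0,0,0],[255,0,0,0,0,0,0],[255,0,0,0,0,0,0],[255,0,0,0,0,0,0],[255,0,0,0,0,0,0],[255,0,0,0,0,0,0],[255,0,0,0,0,0,0]],
], squeeze=80)

```text
time_s: 3.63
position: [0.6069, 0.1172, 0.0765]
ee_rot: [3.141, 0.0, 2.889]
ft_force: [-1.9, 1.8, 3.7]
gripper_width: 0.414
grasp_force: 80.1
```

Request:
drive_tool([
  [[255,0.0002,0.0008,0.0002,-0.97,0.25,0],[255,0.0004,0.0016,0.0004,-1.94,0.5,0],[255,0.0006,0.0025,0.0006,-2.9,0.75,0],[255,0.0009,0.0033,0.0008,-3.87,1.0,0],[255,0.0009,0.0033,0.0008,-3.87,1.0,0],[255,0.0009,0.0033,0.0008,-3.87,1.0,0],[255,0.0009,0.0033,0.0008,-3.87,1.0,0],[255,0.0009,0.0033,0.0008,-3.87,1.0,0]],
])

```text
time_s: 4.3
position: [0.6077, 0.1205, 0.0771]
ee_rot: [-3.072, 0.0, 2.889]
ft_force: [0.4, 2.7, 3.5]
gripper_width: 0.413
grasp_force: 80.6
```

```bash
python3 - <<'E'
from rig import *
import numpy as np
s=observe();print({k:np.round(s[k],4).tolist() for k in("position","ee_rot","ft_force","torque","grasp_force")})
E
```

```text
{'position': [0.6077, 0.1205, 0.0771], 'ee_rot': [-3.0718, 0.0001, 2.8894], 'ft_force': [0.4179, 2.6964, 3.4986], 'torque': [0.9835, 0.0575, -0.0045], 'grasp_force': 80.6229}
```

Request:
drive_tool([
  [[255,0.0002,0.0008,0.0002,-0.97,0.25,0],[255,0.0004,0.0017,0.0003,-1.94,0.5,0],[255,0.0006,0.0025,0.0005,-2.9,0.75,0],[255,0.0009,0.0034,0.0006,-3.87,1.0,0],[255,0.0011,0.0042,0.0007,-4.84,1.25,0],[255,0.0011,0.0042,0.0007,-4.84,1.25,0],[255,0.0011,0.0042,0.0007,-4.84,1.25,0],[255,0.0011,0.0042,0.0007,-4.84,1.25,0]],
])

```text
time_s: 4.97
position: [0.6088, 0.1247, 0.0776]
ee_rot: [-2.985, -0.0, 2.889]
ft_force: [0.9, 4.0, -0.3]
gripper_width: 0.414
grasp_force: 80.4
```

```bash
python3 - <<'E'
from rig import *
from h import *
s=observe();print({k:np.round(s[k],4).tolist() for k in("position","ee_rot","ft_force","torque","grasp_force")})
f=grab_frame("wrist");g=grab_frame("side")
o=np.hstack([f["frame"][100:480,100:500],cv2.resize(g["frame"][200:390,200:390],(380,380),interpolation=2)])
cv2.imwrite("pics/w3.png",o[:,:,::-1])
E
```

```text
{'position': [0.6088, 0.1247, 0.0776], 'ee_rot': [-2.9848, -0.0002, 2.8894], 'ft_force': [0.8791, 4.0059, -0.2916], 'torque': [1.4262, -0.2555, -0.0247], 'grasp_force': 80.443}
```

View pics/w3.png

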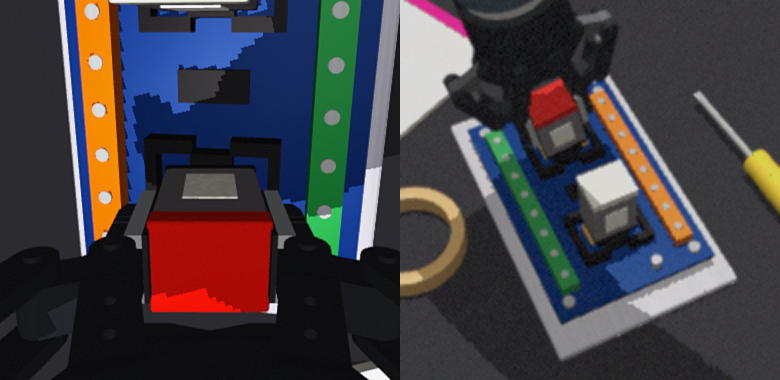

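The relay has tilted with the gripper, about 9° towards green, at under 5 N of force and with the board seated. Next I'll swing over towards orange about the orange-side bar.

Request:
drive_tool([
  [[255,-0.0002,-0.0008,0.0004,0.97,-0.25,0],[255,-0.0004,-0.0017,0.0007,1.94,-0.5,0],[255,-0.0007,-0.0025,0.001,2.9,-0.75,0],[255,-0.0009,-0.0034,0.0013,3.87,-1.0,0],[255,-0.0013,-0.0051,0.0019,5.81,-1.5,0],[255,-0.0018,-0.0069,0.0024,7.74,-2.0,0],[255,-0.0018,-0.0069,0.0024,7.74,-2.0,0],[255,-0.0018,-0.0069,0.0024,7.74,-2.0,0]],
])

```text
time_s: 5.73
position: [0.6069, 0.1173, 0.0802]
ee_rot: [-3.126, -0.0, 2.888]
ft_force: [2.0, 6.3, -4.0]
gripper_width: 0.41
grasp_force: 81.2
```

```bash
cat > st.py <<'E'
from rig import *
import numpy as np
s=observe();p=np.array(s["position"])-[.6069,.1172,.0765]
th=np.degrees((np.pi-s["ee_rot"][0]+np.pi)%(2*np.pi)-np.pi)
dy=1e3*(p[:2]@[.25,.968]);z=56.5+1e3*p[2]
print({k:np.round(s[k],3).tolist() for k in("position","ee_rot","ft_force","torque","grasp_force")})
t=np.radians(th);print("dy,dz",dy,p[2]*1e3,"theta",th,"foot y,rise",dy+56.5*np.sin(t),z-56.5*np.cos(t))
E
python3 st.py
```

```text
{'position': [0.607, 0.117, 0.08], 'ee_rot': [-3.126, -0.0, 2.888], 'ft_force': [2.02, 6.341, -3.982], 'torque': [1.61, -0.578, 0.011], 'grasp_force': 81.154}
dy,dz 0.11485890411912901 3.677871181204981 theta -0.9174011843663449 foot y,rise -0.7897618656739823 3.6851135811120344
```

Request:
drive_tool([
  [[255,-0.0002,-0.0009,0.0002,0.97,-0.25,0],[255,-0.0005,-0.0018,0.0005,1.94,-0.5,0],[255,-0.0009,-0.0036,0.0008,3.87,-1.0,0],[255,-0.0014,-0.0053,0.0012,5.81,-1.5,0],[255,-0.0018,-0.0071,0.0014,7.74,-2.0,0],[255,-0.0021,-0.008,0.0015,8.71,-2.25,0],[255,-0.0021,-0.008,0.0015,8.71,-2.25,0],[255,-0.0021,-0.008,0.0015,8.71,-2.25,0]],
])

```text
time_s: 6.4
position: [0.6048, 0.1093, 0.0816]
ee_rot: [3.002, -0.0, 2.888]
ft_force: [2.6, 5.0, -5.9]
gripper_width: 0.407
grasp_force: 81.1
```

```bash
python3 st.py; python3 - <<'E'
from rig import *
from h import *
f=grab_frame("wrist");g=grab_frame("side")
o=np.hstack([f["frame"][100:480,100:500],cv2.resize(g["frame"][200:390,200:390],(380,380),interpolation=2)])
cv2.imwrite("pics/w4.png",o[:,:,::-1])
E
```

```text
{'position': [0.605, 0.109, 0.082], 'ee_rot': [3.002, -0.0, 2.888], 'ft_force': [2.591, 4.99, -5.909], 'torque': [1.02, -0.672, -0.03], 'grasp_force': 81.144}
dy,dz -8.147099227150436 5.059981722349768 theta 8.025372136796882 foot y,rise -0.2590435412395946 5.613323399479675
```

View pics/w4.png

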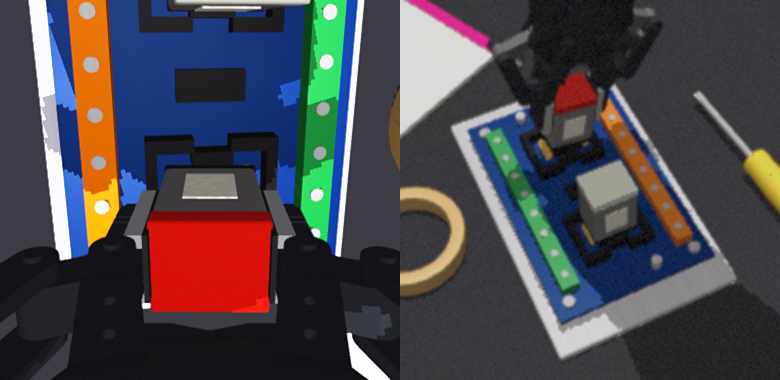

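The relay now leans about 8° towards orange. It has followed the gripper without slipping, the green-side brass bar is showing, the pull is 6 N and the board is seated. I'll swing back to green about the green-side bar.

Request:
drive_tool([
  [[255,0.0002,0.0009,0.0004,-0.97,0.25,0],[255,0.0005,0.0018,0.0007,-1.94,0.5,0],[255,0.0007,0.0027,0.001,-2.9,0.75,0],[255,0.0009,0.0037,0.0013,-3.87,1.0,0],[255,0.0014,0.0055,0.0019,-5.81,1.5,0],[255,0.0019,0.0074,0.0024,-7.74,2.0,0],[255,0.0019,0.0074,0.0024,-7.74,2.0,0],[255,0.0019,0.0074,0.0024,-7.74,2.0,0]],
])

```text
time_s: 7.17
position: [0.6068, 0.1171, 0.0843]
ee_rot: [-3.141, 0.0, 2.89]
ft_force: [0.9, 3.6, -0.4]
gripper_width: 0.412
grasp_force: 82.1
```

```bash
python3 st.py
```

```text
{'position': [0.607, 0.117, 0.084], 'ee_rot': [-3.141, 0.0, 2.89], 'ft_force': [0.92, 3.55, -0.395], 'torque': [0.527, -0.118, 0.008], 'grasp_force': 82.103}
dy,dz -0.09697121556892063 7.752973023185547 theta -0.03967791857453981 foot y,rise -0.13609804549128693 7.75298657105283
```

Request:
drive_tool([
  [[255,0.0002,0.001,0.0002,-0.97,0.25,0],[255,0.0005,0.0019,0.0004,-1.94,0.5,0],[255,0.0007,0.0029,0.0006,-2.9,0.75,0],[255,0.001,0.0038,0.0008,-3.87,1.0,0],[255,0.0015,0.0057,0.0011,-5.81,1.5,0],[255,0.002,0.0077,0.0013,-7.74,2.0,0],[255,0.002,0.0077,0.0013,-7.74,2.0,0],[255,0.002,0.0077,0.0013,-7.74,2.0,0]],
])

```text
time_s: 7.83
position: [0.6088, 0.1238, 0.0857]
ee_rot: [-2.999, 0.001, 2.889]
ft_force: [-1.2, -5.2, 3.8]
gripper_width: 0.409
grasp_force: 82.6
```

```bash
python3 st.py
```

```text
{'position': [0.609, 0.124, 0.086], 'ee_rot': [-2.999, 0.001, 2.889], 'ft_force': [-1.158, -5.167, 3.83], 'torque': [-1.129, 0.243, -0.048], 'grasp_force': 82.619}
dy,dz 6.816993457326566 9.21794989312713 theta -8.194175020242266 foot y,rise -1.235855904740216 9.794773864293958
```

Request:
drive_tool([
  [[255,-0.0002,-0.0009,0.0004,0.97,-0.25,0],[255,-0.0005,-0.0019,0.0007,1.94,-0.5,0],[255,-0.0007,-0.0028,0.0011,2.9,-0.75,0],[255,-0.001,-0.0038,0.0014,3.87,-1.0,0],[255,-0.0015,-0.0056,0.002,5.81,-1.5,0],[255,-0.002,-0.0076,0.0026,7.84,-2.03,0],[255,-0.002,-0.0076,0.0026,7.84,-2.03,0],[255,-0.002,-0.0076,0.0026,7.84,-2.03,0]],
])

```text
time_s: 8.5
position: [0.6067, 0.1168, 0.0881]
ee_rot: [3.14, 0.0, 2.888]
ft_force: [0.6, 0.1, -1.0]
gripper_width: 0.411
grasp_force: 82.2
```

```bash
python3 st.py
```

```text
{'position': [0.607, 0.117, 0.088], 'ee_rot': [3.14, 0.0, 2.888], 'ft_force': [0.614, 0.059, -1.037], 'torque': [-0.023, 0.015, 0.005], 'grasp_force': 82.165}
dy,dz -0.44844204989880077 11.618186323080398 theta 0.10908420343296905 foot y,rise -0.3408729789661894 11.618288722332665
```

Request:
drive_tool([
  [[255,0,0,0.001,0,0,0],[255,0,0,0.003,0,0,0],[255,0,0,0.005,0,0,0],[255,0,0,0.007,0,0,0],[255,0,0,0.008,0,0,0],[255,0,0,0.008,0,0,0],[255,0,0,0.008,0,0,0],[255,0,0,0.008,0,0,0]],
])

```text
time_s: 9.17
position: [0.6068, 0.1172, 0.0959]
ee_rot: [3.14, -0.0, 2.889]
ft_force: [-1.6, -0.1, -0.3]
gripper_width: 0.411
grasp_force: 82.2
```

```bash
python3 st.py; python3 - <<'E'
from rig import *
from h import *
f=grab_frame("wrist");g=grab_frame("side")
o=np.hstack([f["frame"][100:480,100:500],cv2.resize(g["frame"][200:390,200:390],(380,380),interpolation=2)])
cv2.imwrite("pics/w5.png",o[:,:,::-1])
E
```

```text
{'position': [0.607, 0.117, 0.096], 'ee_rot': [3.14, -0.0, 2.889], 'ft_force': [-1.603, -0.139, -0.285], 'torque': [0.005, -0.055, -0.011], 'grasp_force': 82.167}
dy,dz -0.04574372195271659 19.420870892928086 theta 0.10112654316265393 foot y,rise 0.05397822564492234 19.42095889712789
```

View pics/w5.png

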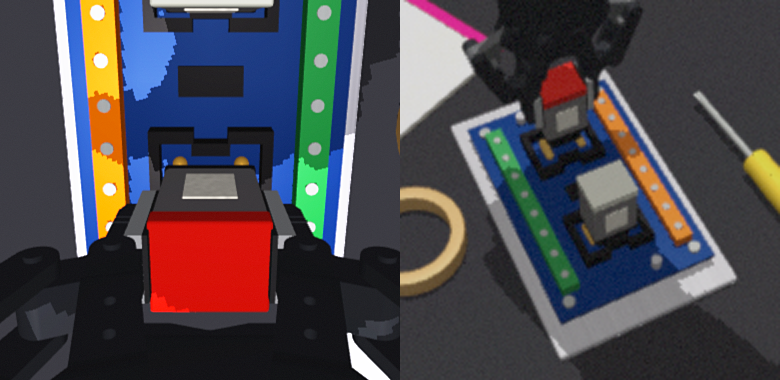

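The relay is upright and about 9 mm above the rim. Both brass bars are empty, and the white relay, the board and the loose items look unmoved. I'll let it settle for one call and then hand in.

Request:
drive_tool([
  [[255,0,0,0,0,0,0],[255,0,0,0,0,0,0],[255,0,0,0,0,0,0],[255,0,0,0,0,0,0],[255,0,0,0,0,0,0],[255,0,0,0,0,0,0],[255,0,0,0,0,0,0],[255,0,0,0,0,0,0]],
])

```text
time_s: 9.93
position: [0.6068, 0.1172, 0.096]
ee_rot: [3.14, 0.0, 2.889]
ft_force: [0.1, -0.4, -0.4]
gripper_width: 0.414
grasp_force: 82.2
```

```bash
python3 st.py; python3 -c "
from rig import *
print(hand_in())"
```

```text
{'position': [0.607, 0.117, 0.096], 'ee_rot': [3.14, 0.0, 2.889], 'ft_force': [0.081, -0.439, -0.395], 'torque': [-0.018, -0.037, 0.016], 'grasp_force': 82.167}
dy,dz -0.0645728827709835 19.474002291050827 theta 0.103587971190035 foot y,rise 0.037576302274119525 19.474094631444913
the job is handed in; nothing more can be done
None
```

The red relay is out and handed in: rocked to green, orange and green again, it came loose with readings of at most 6 N of pull, and it is held still and upright about 9 mm above its socket, with the white relay and everything else in the last view left in place.

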